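Park the screen-cleaner cap in the desk organiser

TASK

Get the screen cleaner ready for use: swing the organiser's flap up and back until it is past upright, then pull the orange cap off the spray bottle along its slant and stand it, open end down, inside the white ring under the flap; set it down rather than dropping it. Leave the flap open and the bottle lying in its cradle, and do not disturb the glass cup, the plant pot or the mouse.

Things in the scene. Friction and masses are not known exactly. Their poses are not given: they have to be found in the camera images.
- cradle: light-wood cradle fixed to the desk (may stand left or right, turned up to 0.35 rad), base 170 x 90 x 8 mm. Origin at the centre of the base's underside, z up. It holds the bottle leaning 35 degrees from vertical towards the cradle's own -x (roughly towards the robot): a tray under the bottle's foot, a 105 mm long, 70 mm wide, 5 mm thick plate under its lower (-x) side and two 75 mm long side cheeks, leaving the top of the bottle and the cap free all round.
- bottle: white spray bottle with a green band, 56 mm in diameter, body 130 mm long, 0.2 to 0.45 kg, lying loose in the cradle. Origin at the centre of its foot, z along its axis towards the cap. A flat shoulder at z = 130 mm carries the grey spray head inside the cap: a cone 37 mm wide at z = 130 mm and 35 mm at z = 175 mm, then a 16 mm nozzle to z = 189 mm; the cap is clear of the head when its rim is beyond z = 189 mm.
- cap: orange cap, a plain cylinder 48 mm in outer diameter and 70 mm long, 42 mm inner diameter, closed at the top, open below, 30 to 55 g, sits loosely (2 to 3 mm play) over the spray head with its rim on the bottle's shoulder; pulls off along the bottle's axis without force. Origin at the centre of its open rim, z along its axis to the closed top. Gripped across its 48 mm diameter.
- bottle_rest (a point): where the bottle's foot centre belongs in the cradle; z is the bottle's proper axis.
- organiser: sage-green desk organiser fixed to the desk (may stand left or right, turned up to 0.25 rad), 120 (x) x 240 (y) x 45 mm high, walls and floor 4 mm. Origin at the centre of its underside, z up. Its +y half is an open bay with yellow notes; its -y half, 114 mm wide inside, lies under the flap.
- seat (a point): centre of the white ring's inside, on the organiser's floor under the flap, 18 mm in front (-x) of and 59 mm to the -y side of the organiser's origin, 4 mm above the desk; axes as the organiser's. The ring is fixed, 62 mm inner diameter, 70 mm outer, 20 mm high.
- flap (a joint): angle of the sand-coloured flap, rad: 0 lying closed on the organiser's rim, pi/2 upright, stop at 1.9. A friction hinge (0.14 N m) keeps it wherever it is left; starts 0 to 0.2 open. Flap 118 x 116 x 4 mm, 0.12 kg.
- flap_hinge (a point): middle of the flap's hinge, along the organiser's y axis at its far (+x) rim, 45.5 mm above the desk. The flap reaches from it towards -x and turns about +y as it opens. Axes turn with the flap.
- flap_bar (a point): middle of the tan bar handle on the flap: a round 10 mm bar, 80 mm long, parallel to the hinge, on two posts at its ends that slant forward and up from the flap's front edge; 146 mm from the hinge along the flap (28 mm in front of its front edge) and 34 mm above its underside, so that a gripper pointing down can keep the bar pinched lightly, turning between the pads, all the way as the flap swings. Axes turn with the flap: z is out of the flap's face.
- glass_cup: clear glass cup, 76 mm across, 85 mm high, loose; origin at the centre of its underside. To be left alone. (Beyond it, at the far right, a fixed closed laptop 16 mm high lies on the desk.)
- plant: green plant in a concrete pot, 90 mm across, pot 85 mm high, about 125 mm with leaves, loose; origin at the centre of its underside. To be left alone.
- mouse: grey computer mouse, 104 x 60 x 24 mm, loose; origin at the centre of its underside. To be left alone.
Not all that is in view belongs to the job. Of the things that look like the cap, the middle-sized one is meant.

How it is judged:
On the way, in this order (a step that is already met when the one before it is completed fails the run):
1. the flap stands past upright (over 1.57 rad) (value of joint flap above 1.57 rad), for 0.2 s.
2. the cap is clear of the spray head (its rim over 195 mm from the bottle's foot) while the bottle stays in its cradle (distance between cap and bottle above 0.195 m and distance between bottle and bottle_rest below 0.015 m and angle between the z axis of bottle and the z axis of bottle_rest, either way round below 0.14 rad), for 0.1 s.
3. the cap stands in the white ring (horizontal distance between cap and seat below 0.01 m and z of cap in the frame of seat between -0.004 and 0.006 m and angle between cap's own z axis and vertical below 0.12 rad), for 0.2 s.
At the end, for the whole second after the job is handed in: The cap stands open end down on the floor inside the white ring (centre within 10 mm of the ring's, rim from 4 mm below to 6 mm above the floor, tilt under 0.12 rad), at rest; the flap is past upright (over 1.57 rad); the bottle rests in its cradle within 15 mm and 0.14 rad of its proper place (all of step 3 and distance between bottle and bottle_rest below 0.015 m and angle between the z axis of bottle and the z axis of bottle_rest, either way round below 0.14 rad and value of joint flap above 1.57 rad and linear speed of each of cap, bottle below 0.02 m/s); the robot touches nothing.
It fails at once if the cap is dropped or thrown (moves faster than 0.7 m/s while no finger holds it) (linear speed of cap above 0.7 m/s and contact force between the fingers and cap below 0.05 N).
It fails at once if the glass cup is moved more than 25 mm or tipped over (distance of glass_cup from where it was at the start of the episode above 0.025 m or angle between glass_cup's own z axis and vertical above 0.5 rad).
It fails at once if the plant is moved more than 25 mm or tipped over (distance of plant from where it was at the start of the episode above 0.025 m or angle between plant's own z axis and vertical above 0.5 rad).
It fails at once if the mouse is moved more than 25 mm or tipped over (distance of mouse from where it was at the start of the episode above 0.025 m or angle between mouse's own z axis and vertical above 0.5 rad).
It also fails if it takes over 62 s, if anything falls off the work surface, if the arm or the gripper's body presses on something with over 40 N, if the wrist force passes 120 N, or if a joint passes its speed limit or range.

ROBOT

A 7-joint arm with a two-finger parallel gripper is mounted at the origin on the work surface. World frame = base frame: x ahead of the robot, y to its left, z up, the work surface at z = 0. Lengths are in m, angles in rad, forces in N, time in s.
With the tool pointing down it reaches from about 0.4 to 0.9 m from the base axis. Payload 5.5 kg.
Tool frame: the origin (TCP) lies midway between the tips of the shut fingers; the grasp point (between the pads) lies 19 mm behind it (manip.grip_depth is the distance from the TCP to the grasp point, in m); z points along the fingers, y is the line along which they close (so a half turn about z gives the same grasp; the last joint's range is limited). The gripper opens to 92 mm and grips with 3 to 60 N. Pads are 19 mm wide; open, the fingers measure 130 mm over their backs; the gripper's body (75 mm by 190 mm) begins 47 mm behind the grasp point.
Start: joints at [-0.933, 0.501, -0.427, 1.55, 0.221, 1.138, -0.21], TCP at [0.238, 0.605, 0.227] pointing down, gripper open.
Joint ranges: [-2.88, 2.88], [-0.31, 2.03], [-1.54, 1.56], [0.2, 2.42], [-1.41, 4.55], [0.19, 2.02], [-2.57, 2.57]. Speed limits (rad/s): [2.57, 2.57, 3.14, 3.14, 3.14, 3.14, 3.14].

INTERFACE

Orientations are given as a unit quaternion [x, y, z, w].
In Python, from bench import manip, effector, viewer gives the robot as it stands. Calls block until the motion is done:
- manip.move_pose(position, orientation): joint-space move of the TCP to a pose.
- manip.servo_line(position, ori=None, vel=0.15): straight line of the TCP; ori=None keeps the orientation; vel is the mean speed in m/s.
- manip.movej(angles): joint-space move.
- effector.open_jaws() and effector.close(f_grip=None): open the fingers fully, or close them until they stop; f_grip is the grip in N (None keeps the last).
- manip.sleep(seconds).
- manip.solve_ik(position, orientation): joint angles nearest the present ones, or None.
- viewer.get_image(name): name is "scene" or "side" or "wrist"; returns the picture (384x512x3 uint8, red, green, blue); there is no depth.
- viewer.get_calibration(name): a dict with "vfov" (degrees; the focal length in pixels is half the picture's height over the tangent of half this angle, whatever the lens; pixels are square), "cx", "cy" (the principal point, pixels), "eye" and "attitude" of the camera in the world. Camera axes: x right, y down, z forward; pixel columns grow to the right and rows downward; lengths in m; the calibration is good to about 2 mm. A picture is of the moment at which its call begins: read the wrist's pose just before it. get_calibration takes no time and is no camera call; for the wrist camera it gives the pose at the moment of the call.
A pose or a line that the arm cannot do raises manip.PlanningError and nothing moves.
- manip.hand_in(): hands the job in; it is judged then, once.
Readings, each from a call of its own:
- manip.current_clock(): time.
- manip.current_q(): joint angles.
- manip.current_joint_velocities(): joint speeds.
- manip.current_tau(): joint torques, N m.
- manip.current_tool_pos(): TCP position.
- manip.current_tcp_rot(): TCP orientation.
- manip.current_force(): force on the tool from outside, world axes, zero at the start.
- manip.current_wrist_torque(): the same for the moment, N m.
- manip.current_finger_gap(): finger opening in m.
- manip.current_gripper_force(): force on a finger pad.
Only numpy, scipy, OpenCV 4.12 (cv2) and the standard library are available. Lean on these libraries where they do the work, as an engineer would, in place of code of your own. Each camera call takes 0.05 s, during which the arm holds its last target. There are 200 camera calls.

## Working session

There is one attempt and no reset: what is moved stays moved. The work goes in short steps, each a Python script; the robot and the scene stay as the last script left them, time stands still between calls to the robot, and variables do not carry over. Pictures are saved under pics/ and viewed, at most 10 in all, crops included, and the job is handed in when it is done.

```bash
ls; mkdir -p pics
python3 - <<'E'
from bench import manip, effector, viewer
import cv2
for n in ("scene","side"):
    im=viewer.get_image(n); cv2.imwrite(f"pics/{n}0.png",cv2.resize(im[:,:,::-1],(800,600),interpolation=cv2.INTER_CUBIC))
    print(n,viewer.get_calibration(n))
print(manip.current_clock(),manip.current_tcp_rot(),manip.grip_depth)
E
```

```text
pics
scene {'vfov': 48.98529393813625, 'cx': 252.3714973423507, 'cy': 188.35849504957605, 'eye': array([ 1.05574389, -0.50676733,  1.13890281]), 'attitude': array([ 0.88722261,  0.35737361, -0.11643923, -0.26751084])}
side {'vfov': 44.7184160849221, 'cx': 252.9794445862378, 'cy': 185.31594594366163, 'eye': array([ 0.1293924 , -0.70034235,  0.8618633 ]), 'attitude': array([ 0.88601313, -0.24468   ,  0.10511476, -0.37955674])}
0.1 [ 1.86328318e-01  9.82487142e-01 -8.59826390e-04 -1.83506865e-04] 0.0188
```

View pics/scene0.png

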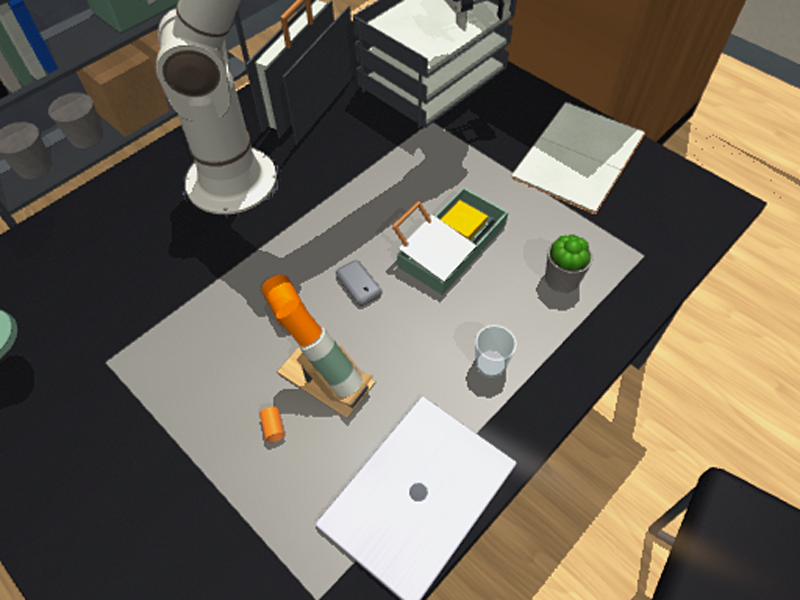

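View pics/side0.png

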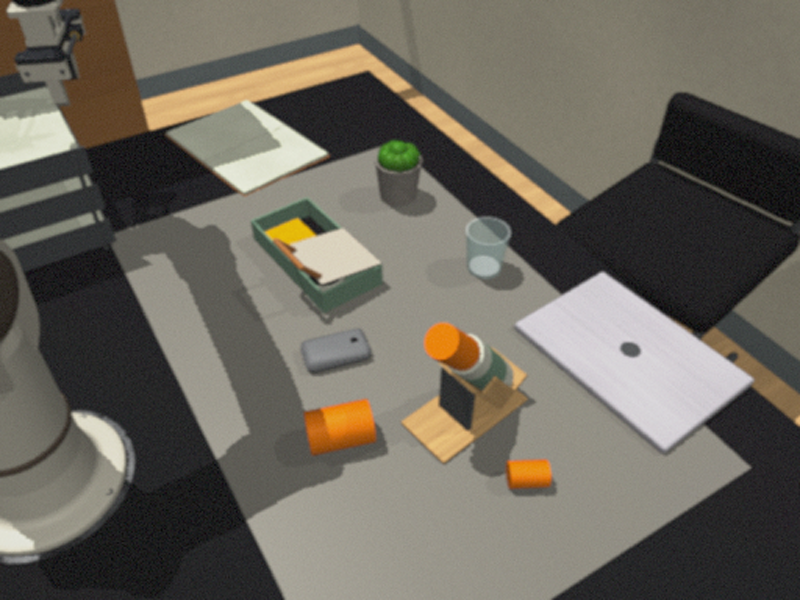

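```bash
cat > crop.py <<'E'
import cv2, numpy as np
def tile(im,x0,y0,w=88,h=100,s=4.5):
    c=cv2.resize(im[y0:y0+h,x0:x0+w],None,fx=s,fy=s,interpolation=cv2.INTER_CUBIC)
    for k in range(0,w,10):
        X=int((k+.5)*s); cv2.line(c,(X,0),(X,8 if (x0+k)%10 else 14),(255,0,255),1); cv2.putText(c,str(x0+k),(X-10,22),0,.35,(255,0,255))
    for k in range(0,h,10):
        Y=int((k+.5)*s); cv2.line(c,(0,Y),(8,Y),(255,0,255),1); cv2.putText(c,str(y0+k),(9,Y+4),0,.35,(255,0,255))
    return c
E
python3 - <<'E'
from bench import viewer
import cv2,numpy as np
from crop import tile
a=viewer.get_image("scene")[:,:,::-1].copy(); b=viewer.get_image("side")[:,:,::-1].copy()
cv2.imwrite("pics/org.png",np.hstack([tile(a,243,115),tile(b,160,120)]))
cv2.imwrite("pics/bot.png",np.hstack([tile(a,160,170),tile(b,255,203)]))
E
```

```text
(no output)
```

View pics/org.png

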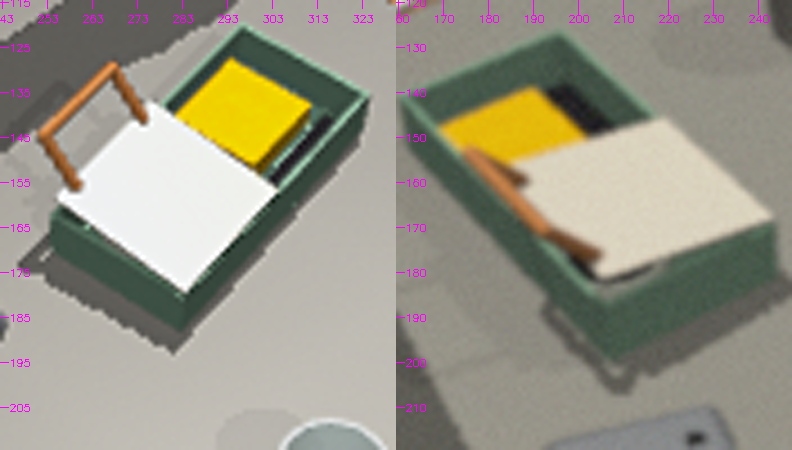

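View pics/bot.png

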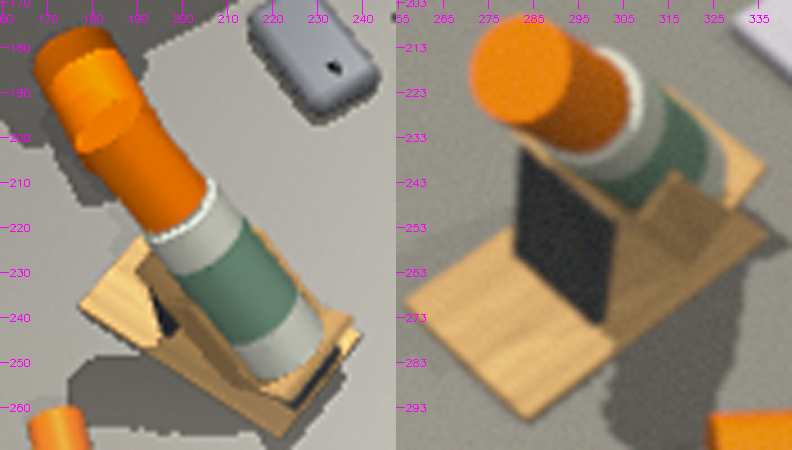

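```bash
cat > geo.py <<'E'
import numpy as np
from bench import viewer
from scipy.spatial.transform import Rotation as R
C={n:viewer.get_calibration(n) for n in ("scene","side")}
def proj(n,P,c=None):
    c=c or C[n]; p=R.from_quat(c["attitude"]).inv().apply(np.atleast_2d(P)-c["eye"])
    f=192/np.tan(np.radians(c["vfov"]/2)); return f*p[:,:2]/p[:,2:]+[c["cx"],c["cy"]]
def ray0(n,px,z=0):
    c=C[n]; f=192/np.tan(np.radians(c["vfov"]/2))
    d=R.from_quat(c["attitude"]).apply([(px[0]-c["cx"])/f,(px[1]-c["cy"])/f,1]); return c["eye"]+d*(z-c["eye"][2])/d[2]
E
cat > fit.py <<'E'
from geo import *
from scipy.optimize import least_squares
def T(x0,y0,off=0): return lambda p:(x0+(p[0]-off)/4.5-.5,y0+p[1]/4.5-.5)
def Rz(a): return R.from_euler('z',a)
s=T(243,115); d=T(160,120,396)
# organiser points: (kind, local, cam, px)
def flapP(x,y,z,th): # along flap x (neg from hinge)
    return np.array([.06,-.059,.0455])+R.from_euler('y',th).apply([x,y,z])
L=[('b',(.06,.12,.045),'scene',s((370,95))),('b',(-.06,.12,.045),'scene',s((242,27))),('b',(.06,-.12,0),'scene',s((180,332))),('b',(-.06,-.12,0),'scene',s((52,258))),
('f',(-.146,.04,.034),'scene',s((112,67))),('f',(-.146,-.04,.034),'scene',s((42,136))),('f',(-.118,-.058,.004),'scene',s((60,197))),('f',(-.118,.058,.004),'scene',s((148,100))),('f',(0,.058,.004),'scene',s((277,185))),('f',(0,-.058,.004),'scene',s((185,292))),
('b',(-.06,.12,.045),'side',d((400,98))),('b',(.06,.12,.045),'side',d((563,34))),('b',(-.06,-.12,0),'side',d((615,362))),('b',(.06,-.12,0),'side',d((778,282))),
('f',(-.118,-.058,.004),'side',d((603,277))),('f',(0,-.058,.004),'side',d((774,215))),('f',(0,.058,.004),'side',d((665,118))),('f',(-.146,.04,.034),'side',d((470,153))),('f',(-.146,-.04,.034),'side',d((546,232)))]
def res(p):
    o=[]
    for k,l,c,px in L:
        q=np.array(l) if k=='b' else flapP(*l,p[3])
        o.append(proj(c,Rz(p[2]).apply(q)+[p[0],p[1],0])[0]-px)
    return np.ravel(o)
r=least_squares(res,[.6,.2,0,.1],loss='soft_l1'); print("org",r.x.round(4)); print(res(r.x).reshape(-1,2).round(1).tolist())
s=T(160,170); d=T(255,203,396)
B=[((-.085,-.045,.008),'scene',s((79,304))),((-.085,.045,.008),'scene',s((145,238))),((.085,-.045,.0),'scene',s((281,437))),((.085,.045,.008),'scene',s((361,335))),
((-.085,.045,.008),'side',d((404,302))),((-.085,-.045,.008),'side',d((530,411))),((.085,-.045,.008),'side',d((769,234)))]
cap=[(.07,'scene',s((110,124))),(0,'scene',s((182,207))),(.07,'side',d((521,68))),(0,'side',d((584,100)))]
ax=np.array([-np.sin(np.radians(35)),0,np.cos(np.radians(35))])
def res2(p):
    o=[proj(c,Rz(p[2]).apply(l)+[p[0],p[1],0])[0]-px for l,c,px in B]
    o+=[proj(c,Rz(p[2]).apply(np.array([p[3],p[5],p[4]])+h*ax)+[p[0],p[1],0])[0]-px for h,c,px in cap]
    return np.ravel(o)
r=least_squares(res2,[.5,-.2,0,-.02,.15,0],loss='soft_l1'); p=r.x; print("cradle",p.round(4)); print(res2(p).reshape(-1,2).round(1).tolist())
f=np.array([p[3],p[5],p[4]]); print("cap rim",Rz(p[2]).apply(f)+[p[0],p[1],0],"foot local",f-.13*ax)
for n,v in dict(mouse=[(358,285),(336,352)],cup=[(489,365),(485,266)],plant=[(565,283),(399,195)],big=[(276,292),(340,428)],small=[(272,426),(529,474)]).items():
    print(n,[ray0(c,np.array(q)*.64,.012).round(3)[:2].tolist() for c,q in zip(("scene","side"),v)])
E
python3 fit.py
```

```text
org [0.5096 0.2109 0.1003 0.1441]
[[-0.0, -0.6], [-0.5, -1.4], [0.0, 0.3], [-0.5, -1.5], [0.2, 0.2], [0.6, -0.2], [-1.0, -0.2], [0.9, -0.3], [0.7, 0.8], [0.3, -0.1], [-0.3, -0.1], [-0.1, -1.1], [-1.1, 1.3], [0.3, 0.1], [0.5, 0.1], [0.5, 0.5], [0.2, -0.2], [0.6, 0.6], [0.1, -0.1]]
cradle [ 0.5476 -0.1987  0.1761 -0.0152  0.139   0.0021]
[[-0.5, 0.3], [3.4, -6.6], [0.3, 1.1], [0.2, -0.9], [-0.0, 0.2], [-0.1, 2.2], [0.3, -0.3], [0.9, 0.0], [-0.7, -0.4], [0.7, -0.8], [-0.4, 1.5]]
cap rim [ 0.53228981 -0.1992797   0.13897815] foot local [0.05938331 0.00214727 0.03248839]
mouse [[0.444, -0.011], [0.437, -0.008]]
cup [[0.761, 0.033], [0.753, 0.036]]
plant [[0.753, 0.289], [0.732, 0.291]]
big [[0.334, -0.14], [0.376, -0.138]]
small [[0.555, -0.336], [0.558, -0.333]]
```

```bash
cat > h.py <<'E'
from bench import manip, effector, viewer
import numpy as np
from scipy.spatial.transform import Rotation as R
O=np.array([.5096,.2109,0]); RO=R.from_euler('z',.1003)
def bar(th): return O+RO.apply(np.array([.06,-.059,.0455])+R.from_euler('y',th).apply([-.146,0,.034]))
def q(z,y):
    z=np.array(z)/np.linalg.norm(z); y=np.array(y)-np.dot(y,z)*z; y/=np.linalg.norm(y)
    return R.from_matrix(np.c_[np.cross(y,z),y,z]).as_quat()
DN=np.array([0,0,-1.])
CY=.1761; RC=R.from_euler('z',CY); AX=RC.apply([-np.sin(np.radians(35)),0,np.cos(np.radians(35))])
RIM=np.array([.5323,-.1993,.1390]); SEAT=O+RO.apply([-.018,-.059,.004])
E
python3 - <<'E'
from h import *
for s in (1,-1):
    qf=q(DN,s*RO.apply([1,0,0]))
    print(s,[None if (j:=manip.solve_ik(p,qf)) is None else j.round(2).tolist() for p in (bar(.144)+[0,0,.07],bar(.144)-[0,0,.01],bar(1)-[0,0,.01],bar(1.75)-[0,0,.01],bar(1.75)+[0,0,.08])])
    qc=q(-AX,s*RC.apply([0,1,0])); qs=q(DN,s*RO.apply([0,1,0]))
    print([None if (j:=manip.solve_ik(RIM+h*AX,qc)) is None else j.round(2).tolist() for h in (.05,.13,.16)],[None if (j:=manip.solve_ik(SEAT+[0,0,h],qs)) is None else j.round(2).tolist() for h in (.05,.15)])
E
```

```text
1 [[-0.33, 0.21, -0.06, 2.08, 0.02, 0.86, -0.29], [-0.32, 0.34, -0.06, 2.14, 0.03, 0.67, -0.31], [-0.27, 0.34, -0.07, 1.87, 0.03, 0.93, -0.26], [-0.19, 0.53, -0.14, 1.59, 0.09, 1.02, -0.26], [-0.18, 0.45, -0.16, 1.5, 0.08, 1.19, -0.25]]
[[1.71, 0.47, -1.28, 2.26, 0.17, 0.26, 2.17], None, None] [[-0.07, 0.51, -0.34, 2.0, 0.26, 0.67, 1.1], [-0.07, 0.35, -0.32, 1.95, 0.14, 0.87, 1.2]]
-1 [[0.67, 0.52, -1.29, 2.05, 0.59, 1.02, 2.32], [0.19, 0.42, -0.66, 2.12, 0.38, 0.72, 2.52], [0.59, 0.73, -1.3, 1.84, 0.76, 1.19, 2.27], [0.48, 0.94, -1.31, 1.57, 0.92, 1.36, 2.31], [0.47, 0.81, -1.3, 1.48, 0.78, 1.44, 2.39]]
[[-0.42, 0.37, 1.2, 2.32, -1.4, 0.81, 0.4], [-0.09, -0.03, 0.79, 2.31, -0.83, 0.61, -0.05], [-0.17, -0.14, 0.86, 2.3, -0.63, 0.62, -0.23]] [[-0.5, 0.49, 0.19, 2.02, -0.15, 0.65, -1.69], [-0.52, 0.33, 0.21, 1.96, -0.09, 0.86, -1.74]]
```

Run:
```python
from h import *
c0=manip.current_clock()
lo=np.array([-2.88,-.31,-1.54,.2,-1.41,.19,-2.57]);hi=np.array([2.88,2.03,1.56,2.42,4.55,2.02,2.57])
yv=RC.apply([0,1,0])
# tilt t: tool leaned t rad less than the cap's axis (towards vertical), in the cradle's xz plane; roll phi about tool z
for t in (0,.15,.3):
  z=R.from_rotvec(yv*t).apply(-AX)
  for phi in np.radians(range(0,360,20)) if t==0 else (0,np.pi):
    y=R.from_rotvec(z*phi).apply(yv); Q=q(z,y)
    out=[]
    for h in (.05,.09,.13,.16):
        j=manip.solve_ik(RIM+.0*AX+h*AX,Q); out.append(None if j is None else (j.round(2).tolist(),round(float(min((j-lo).min(),(hi-j).min())),2)))
    if all(o for o in out): print(t,round(np.degrees(phi)),z.round(2),out)
print(manip.current_clock()-c0)
```

```text
0 20 [ 0.56  0.1  -0.82] [([1.55, 0.33, -1.05, 2.26, -0.46, 0.28, 2.41], 0.09), ([1.8, 0.27, -1.25, 2.26, -0.47, 0.38, 2.42], 0.15), ([-0.76, -0.27, 1.35, 2.32, -0.38, 0.48, 2.34], 0.04), ([-0.39, -0.21, 1.04, 2.3, -0.5, 0.59, 2.45], 0.1)]
0 40 [ 0.56  0.1  -0.82] [([1.55, 0.33, -1.05, 2.26, -0.46, 0.28, 2.06], 0.09), ([1.47, 0.15, -0.86, 2.27, -0.79, 0.46, 2.35], 0.15), ([-0.41, -0.07, 1.1, 2.31, -0.77, 0.59, 2.35], 0.11), ([-0.39, -0.21, 1.04, 2.3, -0.5, 0.59, 2.1], 0.1)]
0 60 [ 0.56  0.1  -0.82] [([1.2, 0.22, -0.64, 2.27, -0.89, 0.37, 2.09], 0.15), ([1.27, 0.12, -0.65, 2.27, -0.86, 0.49, 2.06], 0.15), ([-0.41, -0.07, 1.1, 2.31, -0.77, 0.59, 2.0], 0.11), ([-0.39, -0.21, 1.04, 2.3, -0.5, 0.59, 1.75], 0.1)]
0 80 [ 0.56  0.1  -0.82] [([1.0, 0.2, -0.42, 2.28, -0.99, 0.4, 1.83], 0.14), ([0.85, 0.09, -0.21, 2.29, -0.95, 0.52, 1.78], 0.13), ([-0.41, -0.07, 1.1, 2.31, -0.77, 0.59, 1.65], 0.11), ([-0.39, -0.21, 1.04, 2.3, -0.5, 0.59, 1.4], 0.1)]
0 100 [ 0.56  0.1  -0.82] [([0.8, 0.18, -0.21, 2.28, -1.06, 0.44, 1.54], 0.14), ([0.64, 0.08, 0.01, 2.29, -0.97, 0.54, 1.46], 0.13), ([-0.41, -0.07
[... 3006 characters left out ...]
[([-0.1, 0.21, 0.7, 2.22, -0.88, 0.59, -0.12], 0.2), ([0.15, 0.09, 0.44, 2.21, -0.65, 0.6, -0.31], 0.21), ([0.27, 0.0, 0.34, 2.21, -0.54, 0.67, -0.4], 0.21), ([0.08, -0.07, 0.54, 2.21, -0.45, 0.72, -0.47], 0.21)]
0.3 0 [ 0.3   0.05 -0.95] [([1.21, 0.31, -0.86, 2.08, 0.11, 0.6, 2.06], 0.34), ([1.44, 0.26, -1.07, 2.08, 0.09, 0.67, 2.1], 0.34), ([-0.41, 0.05, 0.97, 2.13, -0.36, 0.78, 2.53], 0.04), ([-0.54, -0.06, 1.07, 2.12, -0.2, 0.82, 2.4], 0.17)]
0.3 180 [ 0.3   0.05 -0.95] [([-0.34, 0.3, 0.92, 2.12, -0.7, 0.71, -0.35], 0.3), ([-0.21, 0.15, 0.77, 2.13, -0.47, 0.72, -0.53], 0.29), ([-0.23, 0.05, 0.78, 2.12, -0.34, 0.78, -0.63], 0.3), ([-0.12, -0.03, 0.67, 2.12, -0.26, 0.83, -0.69], 0.28)]
0.0
```

Run:
```python
from h import *
import cv2
from crop import tile
qf=q(DN,RO.apply([1,0,0])); th0=.144; dz=np.array([0,0,.010])
manip.move_pose(bar(th0)+[0,0,.07],qf)
manip.servo_line(bar(th0)-dz,vel=.12)
effector.close(f_grip=5); print(manip.current_clock(),manip.current_finger_gap(),manip.current_force())
for th in np.linspace(th0,1.76,11)[1:]:
    manip.servo_line(bar(th)-dz,vel=.12); print(round(th,2),manip.current_force().round(1),round(manip.current_finger_gap(),4))
print(manip.current_clock())
a=viewer.get_image("scene")[:,:,::-1].copy(); b=viewer.get_image("side")[:,:,::-1].copy()
cv2.imwrite("pics/flap.png",np.hstack([tile(a,243,95),tile(b,170,80)]))
```

```text
4.0917 0.00964980814029616 [ 3.12828601 -0.02462849 -2.37002736]
0.31 [ 5.   1.3 -2.6] 0.0097
0.47 [ 0.4 -1.1 -0.4] 0.0098
0.63 [-4.4 -1.1  5.2] 0.0097
0.79 [-3.8 -1.9  7.5] 0.0095
0.95 [-2.1 -1.5  6.9] 0.01
1.11 [-0.4 -0.3  4.2] 0.0095
1.28 [ 0.4 -0.1  1.9] 0.0094
1.44 [0.4 0.9 1.8] 0.0096
1.6 [ 1.2 -0.   1.8] 0.0094
1.76 [ 1.1 -0.1  0.3] 0.0096
7.5917
```

View pics/flap.png

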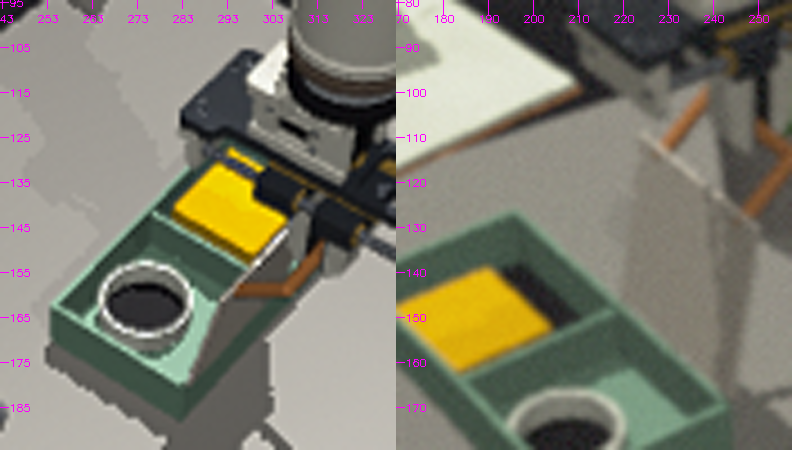

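The flap is past upright and held at the bar. The ring is visible at tile (146,298) in the scene view, about native (274.9,160.7). Next I'll release the bar, back off and check the ring's position.

Run:
```python
from h import *
from geo import ray0,proj
import cv2
from crop import tile
print("ring",ray0("scene",(274.9,160.9),.024),"seat",SEAT)
effector.open_jaws(); p=manip.current_tool_pos(); print(manip.current_force().round(2))
manip.servo_line(p+[0,0,.09],vel=.15)
qs=[.39,.08,.24,2.28,-.9,.6,.1]   # towards the cap family
yv=RC.apply([0,1,0])
j=manip.current_q(); print(j.round(2))
Q=q(-AX,-yv)
manip.move_pose([.42,-.02,.36],q(DN,RO.apply([1,0,0])))
manip.movej([.39,-.09,.45,2.25,-.75,.66,0.])
print(manip.current_tool_pos(),R.from_quat(manip.current_tcp_rot()).as_matrix().round(2).tolist(), (RIM+.15*AX))
for h in (.15,.1,.05):
    j=manip.solve_ik(RIM+h*AX,Q); print(None if j is None else j.round(2))
print(manip.current_clock())
b=viewer.get_image("side")[:,:,::-1].copy(); a=viewer.get_image("scene")[:,:,::-1].copy()
cv2.imwrite("pics/f2.png",np.hstack([tile(a,243,95),tile(b,170,80)]))
```

```text
ring [0.49884533 0.15000627 0.024     ] seat [0.49759825 0.15039415 0.004     ]
[ 0.1   0.22 -0.44]
[-0.28  0.45 -0.03  1.51  0.01  1.19 -0.2 ]
[ 0.43126856 -0.28402192  0.29413235] [[0.78, 0.16, 0.6], [0.19, -0.98, 0.01], [0.59, 0.11, -0.8]] [ 0.44759414 -0.21437283  0.26187281]
[ 0.33 -0.06  0.38  2.29 -0.78  0.65 -0.1 ]
[ 0.3   0.06  0.38  2.3  -0.97  0.58  0.06]
[ 0.28  0.18  0.36  2.3  -1.19  0.52  0.25]
12.0
```

View pics/f2.png

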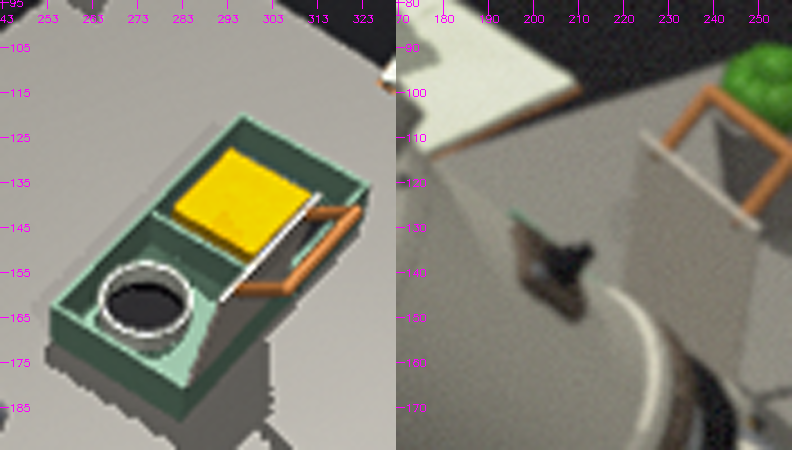

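The flap stays open and the ring matches my fit to about 1 mm. Next I'll approach the cap along its axis and check the alignment with the wrist camera.

Run:
```python
from h import *
from geo import proj
import cv2
Q=q(-AX,-RC.apply([0,1,0]))
manip.move_pose(RIM+.15*AX,Q)
manip.servo_line(RIM+.12*AX,vel=.1)
c=viewer.get_calibration("wrist"); im=viewer.get_image("wrist")[:,:,::-1].copy()
for h,col in ((.07,(255,0,0)),(0,(255,255,0))):
    u=np.cross(AX,[0,0,1]);u/=np.linalg.norm(u);v=np.cross(AX,u); t=np.linspace(0,2*np.pi,60)[:,None]
    px=proj("wrist",RIM+h*AX+.024*(np.cos(t)*u+np.sin(t)*v),c); cv2.polylines(im,[px.round().astype(int)],True,col,1)
cv2.imwrite("pics/w.png",im); print(manip.current_clock())
```

```text
13.0083
```

View pics/w.png

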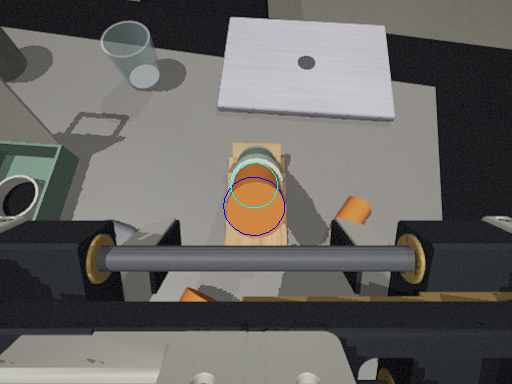

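The predicted cap outline matches the picture: the top circle is centred at (254,206), right on the cap. Grasping it now.

Run:
```python
from h import *
Q=q(-AX,-RC.apply([0,1,0]))
manip.servo_line(RIM+.05*AX,vel=.08)
print("f",manip.current_force().round(2))
effector.close(f_grip=12); print("gap",manip.current_finger_gap(),manip.current_force().round(2))
for h in (.09,.15): manip.servo_line(RIM+h*AX,vel=.08); print(h,manip.current_force().round(2),manip.current_finger_gap())
manip.sleep(.2); print(manip.current_clock(),manip.current_q().round(2))
for s in (1,-1):
  for a in (-30,-15,0,15,30):
    y=s*RO.apply(R.from_euler('z',a,degrees=True).apply([0,1,0]))
    print(s,a,[None if (j:=manip.solve_ik(SEAT+[0,0,h],q(DN,y))) is None else j.round(2).tolist() for h in (.05,.15)])
```

```text
f [-0.1  -0.23  0.39]
gap 0.04855919002515759 [-0.84 -0.25  0.29]
0.09 [-0.78  0.    0.09] 0.04871916561596368
0.15 [ 0.16 -0.3   0.26] 0.048062017632199264
16.5417 [ 0.32 -0.06  0.39  2.29 -0.78  0.65 -0.1 ]
1 -30 [[-0.51, 0.49, 0.2, 2.02, -0.16, 0.65, 0.94], [-0.33, 0.33, -0.01, 1.95, 0.01, 0.86, 0.8]]
1 -15 [[-0.48, 0.49, 0.17, 2.02, -0.13, 0.65, 1.18], [-0.38, 0.33, 0.04, 1.96, -0.02, 0.86, 1.08]]
1 0 [[-0.5, 0.49, 0.19, 2.02, -0.14, 0.65, 1.45], [-0.38, 0.33, 0.04, 1.96, -0.02, 0.86, 1.34]]
1 15 [[0.17, 0.58, -0.65, 1.99, 0.51, 0.74, 1.15], [0.35, 0.46, -0.86, 1.93, 0.43, 0.94, 1.21]]
1 30 [[0.33, 0.66, -0.87, 1.99, 0.7, 0.82, 1.26], [0.49, 0.56, -1.08, 1.93, 0.59, 1.01, 1.34]]
-1 -30 [[-1.17, 0.84, 1.13, 2.04, -0.97, 0.95, -1.5], [-1.3, 0.77, 1.36, 1.98, -0.85, 1.14, -1.57]]
-1 -15 [[0.08, 0.54, -0.52, 2.0, 0.41, 0.7, -2.43], [0.24, 0.42, -0.72, 1.94, 0.34, 0.91, -2.38]]
-1 0 [[0.06, 0.54, -0.49, 2.0, 0.39, 0.7, -2.15], [0.23, 0.41, -0.7, 1.94, 0.33, 0.91, -2.11]]
-1 15 [[0.08, 0.54, -0.52, 2.0, 0.41, 0.71, -1.91], [0.13, 0.38, -0.58, 1.94, 0.27, 0.89, -1.79]]
-1 30 [[0.08, 0.54, -0.52, 2.0, 0.41, 0.71, -1.65], [0.13, 0.38, -0.58, 1.94, 0.27, 0.89, -1.53]]
```

Run:
```python
from h import *
from geo import proj
import cv2
from crop import tile
qs=q(DN,RO.apply(R.from_euler('z',-15,degrees=True).apply([0,1,0])))
manip.move_pose(SEAT+[0,0,.17],qs); print(manip.current_finger_gap(),manip.current_clock())
manip.servo_line(SEAT+[0,0,.115],vel=.1)
a=viewer.get_image("scene")[:,:,::-1].copy(); b=viewer.get_image("side")[:,:,::-1].copy()
t=np.linspace(0,2*np.pi,60)[:,None]
for n,im in (("scene",a),("side",b)):
    pts=SEAT+[0,0,.115-.05]+.024*np.c_[np.cos(t),np.sin(t),0*t]
    for p in proj(n,pts).round().astype(int): im[p[1],p[0]]=(255,0,0)
cv2.imwrite("pics/pl.png",np.hstack([tile(a,243,95),tile(b,170,110)]))
```

```text
0.04835059899767808 17.9583
```

View pics/pl.png

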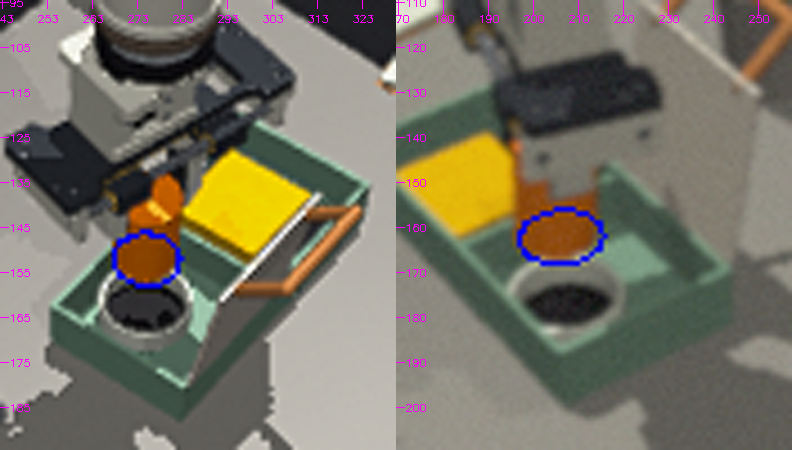

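The cap's rim lines up with the predicted circle in both views, right above the ring. Lowering it with a force check.

Run:
```python
from h import *
f0=manip.current_force()
manip.servo_line(SEAT+[0,0,.054],vel=.06); print(manip.current_force()-f0)
z=.054
while z>.044:
    f=(manip.current_force()-f0)
    if f[2]>2: break
    z-=.001; manip.servo_line(SEAT+[0,0,z],vel=.02)
print("z",z,f.round(2),manip.current_tool_pos()-SEAT)
effector.open_jaws(); manip.sleep(.2); print(manip.current_force().round(2),manip.current_finger_gap())
manip.servo_line(SEAT+[0,0,.16],vel=.12)
manip.move_pose([.4,.02,.38],manip.current_tcp_rot())
j=manip.current_q(); j[0]-=.8; print(j.round(2))
import cv2
from crop import tile
w=viewer.get_image("scene")[:,:,::-1].copy(); b=viewer.get_image("side")[:,:,::-1].copy()
cv2.imwrite("pics/end.png",np.hstack([tile(w,243,95),tile(w,160,170)])); cv2.imwrite("pics/end_side.png",b)
print(manip.current_clock())
```

```text
[-0.07724993 -0.12923264 -0.63818759]
z 0.048999999999999995 [-2.69 -0.22  6.5 ] [0.00011417 0.00025865 0.04956973]
[-0.09 -0.77 -0.86] 0.09176768544928818
[-1.01 -0.12  0.08  1.92  0.01  1.35  1.28]
24.4667
```

View pics/end.png

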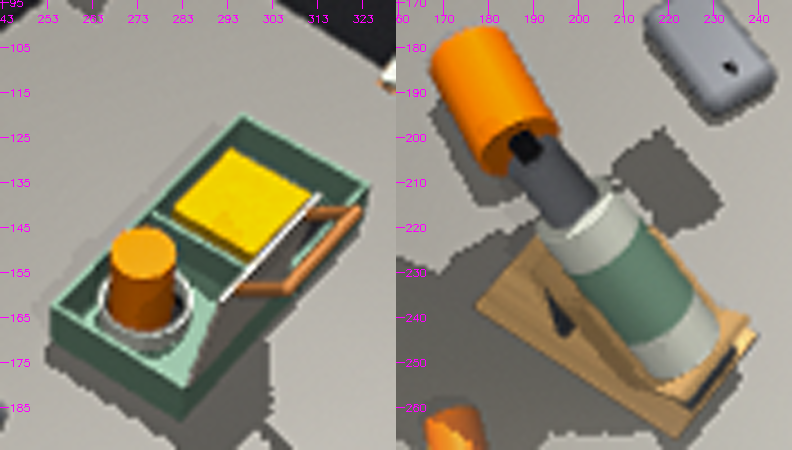

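The cap stands upright in the ring with its top centre at tile (144,252). The flap is open, and the bottle is in its cradle with the head exposed. One last check of the centring before handing in.

Run:
```python
from h import *
from geo import ray0
e=np.linalg.norm((ray0("scene",(243+144/4.5-.5,95+252/4.5-.5),.074)-ray0("scene",(274.9,160.9),.024))[:2]); print(e)
if e<.008: print(manip.hand_in())
```

```text
0.0047031423800611835
the job is handed in; nothing more can be done
None
```

I handed the job in at about 24 s: in the last pictures the flap is past upright, the cap stands open end down in the white ring about 5 mm off centre, and the bottle is in its cradle; no verdict came back.

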